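# Seat a chisel-handle blank in the V-jig against its back stop

## Robot

A 6-joint arm with a two-finger parallel gripper is mounted at the origin on the work surface. World frame = base frame: x ahead of the robot, y to its left, z up, the work surface at z = 0. Lengths are in m, angles in degrees, forces in N, time in s.
With the tool pointing down it reaches from about 0.375 to 0.9 m from the base axis. Payload 3.1 kg.
Tool frame: the origin (TCP) lies on the centre line of the jaws, within the pads' length; the fingertips stand 22 mm ahead of it and the grasp point (between the pads) lies 3 mm ahead of it; z points along the fingers, y is the line along which they close (so a half turn about z gives the same grasp; the last joint's range is limited). The gripper opens to 87 mm and grips with 3 to 60 N. Pads are 19 mm wide; open, the fingers measure 117 mm over their backs; the gripper's body (75 mm by 190 mm) begins 51 mm behind the grasp point.
Start: joints at [61.793, 30.224, 82.088, -0, 67.689, -10.227], TCP at [0.193, 0.594, 0.245] pointing down, gripper open.
Joint ranges: [-176.69, 176.69], [-43.24, 126.21], [12.49, 139.97], [-82, 262], [0, 151.66], [-163.58, 163.58]. Speed limits (degrees/s): [159.86, 159.86, 180, 180, 180, 180].

## Interface

Orientations are given as a 3x3 rotation matrix whose columns are the frame's x, y, z axes.
In Python, from rig import * gives the robot as it stands.
- The arm moves only by the shell command python3 -m jog 'ROWS'. ROWS is text: rows parted by semicolons, each of 7 numbers parted by spaces: the shift along the tool's x, y, z in mm, then the turn, a rotation vector about the tool's x, y, z in rad, then the finger opening in mm, from 0 to 87. In form: tx ty tz ax ay az fingers; .... A call has 1 to 12 rows; each row shifts and turns the commanded pose from where the row before left it, along the tool's axes as they then stand; what a row does not reach is not made up. A row lasts 1/8 s, in which the tool goes at most 62.5 mm and 10.7 degrees, less where a joint would pass 70% of its speed; a pose out of reach is approached as far as the arm can. A call with a gripper value outside its range is refused whole. The fingers move at their own pace and stop on an object; the grip force is fixed at half the most. Time passes only in rows, so rows that do not move let the fingers close. It gives the time, the measured TCP pose, the force, the opening and the grip force at its end, in the units of the state.
- read_state(): the state, without advancing time (a new reading comes with each control period).
- capture(name): name is "side" or "top"; returns a dict with "color" (400x640x3 uint8, red, green, blue), "camera_matrix" (3x3 intrinsics, pixels), "R" (3x3) and "t" (3): a world point X has camera coordinates R X + t. Camera axes: x right, y down, z forward; pixel columns grow to the right and rows downward; lengths in m; the calibration is good to about 2 mm. A picture is of the moment at which its call begins. There is no depth.
- hand_in(): hands the job in; it is judged then, once.
Trained networks look in the newest picture that a camera, given by its name, has taken for a name from the list of things; names that differ only in an ending like _2 or _b are one class to them, and where a whole thing is asked for, a point or a joint stands for the part that bears it (a point fixed in the world has none). Each returns a list of dicts, best first, with "conf" (0 to 1); they miss things now and then, are a little off and sometimes report something else, mostly with a low value. They report only what shows in the picture. A call takes as long as a camera call. They do not tell look-alikes from the thing itself.
- find_in(camera, target): "at" ([x, y, z] in m, in world coordinates, good to about 4 mm: the middle of the surface that is visible of it).
- trace(camera, target): "pixels" (400x640 bool, what is visible of it).
- place_of(camera, target): "at" ([x, y, z] in m, in world coordinates, good to about 4 mm: a listed point, or the origin of a listed thing).
The state is a dict: "time_s": time; "joint_positions": joint angles; "qvel": joint speeds; "tau": joint torques, N m; "position": TCP position; "tcp_rot": TCP orientation; "force": force on the tool from outside, world axes, zero at the start; "moment": the same for the moment, N m; "opening": opening from 0.0 (shut) to 1.0 (fully open); "grasp_force": force on a finger pad.
Only numpy, scipy, OpenCV 4.12 (cv2) and the standard library are available. Lean on these libraries where they do the work, as an engineer would, in place of code of your own. Each camera call takes 0.05 s, during which the arm holds its last target. There are 200 camera calls.

## Task

Load the chisel-handle blank (the octagonal wooden bar with the brass ferrule) into the V-jig for boring: lay it in the groove, ferrule towards the back stop, and slide it under the sprung roller until the ferrule is pressed firmly against the stop, without ramming it. Leave it fully home and resting on both flanks of the V, and leave everything else on the bench where it is.

Things in the scene. Friction and masses are not known exactly. Their poses are not given: they have to be found in the camera images.
- handle: the chisel-handle blank: octagonal wooden bar, 28 mm across flats, tapering brass ferrule at one end, 140 mm long in all, about 0.11 kg. Origin on its axis at mid-length (centre of mass within 10 mm of it); +x towards the ferrule. Starts lying on a flat on the bench (axis 14 mm up); two of its flats then stand upright, 11.6 mm high, good to pinch
- handle_nose (a point): centre of the ferrule's end face, 70 mm along +x from the handle's origin. From here the ferrule is 28 mm long, widening from 14 to 24 mm, then an 8 mm wooden cone, then the 104 mm octagonal wood
- handle_butt (a point): centre of the handle's flat wooden butt end, 70 mm along -x from the origin
- jig: the fixed boring jig: plywood base 260 x 100 x 12 mm with a 90-degree wooden V-groove along its x axis, from x = -105 to +95 mm, open at the top and at the -x end; +x points to the back stop, z up. Origin at the base's underside, below the groove's line. Lips 32 mm above the bench, cheeks out to y = +-33 mm. A handle seated with a flat on each flank has its axis at y = 0, 42 mm up
- flank_left: the V's flank on the jig's +y side, fixed to the jig; same origin and axes as the jig
- flank_right: the V's flank on the jig's -y side, fixed to the jig; same origin and axes as the jig
- roller_line (a point): point of the jig under the roller, at the seated handle's axis height (jig x = 35 mm, z = 42 mm); axes as the jig's. An aluminium bridge stands over the groove here (jig x = 18 to 52 mm, 98 mm tall, posts at y = +-25 to +-35 mm) and carries the roller: a handle cannot be set down here from above, it is laid in the open part and slid along beneath
- roller (a joint): height in m of the sprung steel hold-down roller (16 mm thick, across the groove): 0 = lowest, its underside 9 mm above the seated axis; 0.005 with a handle's octagonal wood under it; at most 0.012. It presses down with about 1 to 3 N; sliding a handle under it takes some 2 to 9 N all the way; the stop is felt only as a sharp rise above that
- v_mouth (a point): open end of the groove, at the seated handle's axis height (jig x = -105 mm, z = 42 mm); axes as the jig's
- stop: the rigid, fixed back stop: upright aluminium plate 14 mm thick, 58 mm wide, 62 mm tall on the jig's base at the closed end of the groove, 45 to 65 mm beyond the roller's line (it differs each time). Origin at the lower edge of its face, 12 mm above the bench; axes as the jig's
- stop_face (a point): point on the stop's face where the ferrule's end arrives, at the seated handle's axis height; axes as the jig's
- offcut: a plain octagonal wooden offcut, 28 mm across flats, 70 mm long, no ferrule; origin at its middle
- mallet: turned dark-wood carver's mallet standing on its head, 86 mm wide, 215 mm tall; origin under its centre
- chisel: a finished chisel lying flat, 220 mm long, dark octagonal handle and steel blade; origin on the handle's axis at its front end, 13 mm above the bench
- glue: white glue bottle, 44 mm wide, 120 mm tall; origin under its centre
- slotblock: slotted wooden block, 60 x 100 x 42 mm; origin under its centre
- stone: dark sharpening stone, 100 x 45 x 18 mm; origin under its centre
- rule: short steel rule lying flat, 26 x 150 x 4 mm; origin under its centre
Things that resemble listed ones, but are neither listed nor needed, are in the scene too. Leave any blue or pink look-alike of the handle alone.

How it is judged (in metres and radians):
On the way, in this order (a step that is already met when the one before it is completed fails the run):
1. the handle lies in the V, ferrule towards the stop, its end still short of the stop (contact force between handle and flank_left above 0.2 N and contact force between handle and flank_right above 0.2 N and x of handle_nose in the frame of stop_face below -0.01 m and angle between the x axis of handle and the x axis of jig, either way round below 0.06 rad and x of handle_nose in the frame of v_mouth above 0.06 m), for 0.1 s.
2. the ferrule is pressed against the stop with at least 3 N (contact force between handle and stop above 3 N), for 0.02 s.
At the end, for the whole second after the job is handed in: the ferrule's end face is within 1.5 mm of the stop's face, the handle rests on both flanks (at least 0.2 N on each), in line with the groove within 0.03 rad, under the raised roller (3 mm or more), at rest (contact force between handle and flank_left above 0.2 N and contact force between handle and flank_right above 0.2 N and x of handle_nose in the frame of stop_face above -0.0015 m and angle between the x axis of handle and the x axis of jig, either way round below 0.03 rad and value of joint roller above 0.003 m and linear speed of handle below 0.01 m/s); the robot touches nothing.
It fails at once if the handle is rammed against the stop (over 40 N) (contact force between handle and stop above 40 N).
It fails at once if something else on the bench is moved more than 20 mm (distance of any of offcut, mallet, chisel, glue, slotblock, stone, rule from where it was at the start of the episode above 0.02 m).
It also fails if it takes over 51 s, if anything falls off the work surface, if the arm or the gripper's body presses on something with over 40 N, if the wrist force passes 120 N, or if a joint passes its speed limit or range.

## Working session

There is one attempt and no reset: what is moved stays moved. The work goes in short steps, Python scripts to look and compute and a shell command to move; the robot and the scene stay as the last step left them, time stands still between calls to the robot, and variables do not carry over. Pictures are saved under pics/ and viewed, at most 10 in all, crops included, and the job is handed in when it is done.

```bash
mkdir -p pics; ls; python3 - <<'E'
from rig import *
import cv2
for c in ("side","top"):
    d=capture(c); cv2.imwrite(f"pics/{c}0.png",d["color"][:,:,::-1])
    print(c,d["camera_matrix"].tolist(),d["R"].round(4).tolist(),d["t"].round(4).tolist())
    for n in ("handle","handle_nose","handle_butt","jig","v_mouth","roller_line","stop_face","offcut","mallet","chisel","glue","slotblock","stone","rule"):
        print(n,[(r["at"].round(4).tolist() if hasattr(r["at"],'round') else r["at"],round(r["conf"],2)) for r in place_of(c,n)])
s=read_state();print(s)
E
```

```text
pics
side [[505.0600524966178, 0.0, 320.6993237185986], [0.0, 505.0600524966178, 200.20327118824412], [0.0, 0.0, 1.0]] [[-0.9154, 0.4023, -0.0165], [0.2353, 0.5013, -0.8327], [-0.3267, -0.7661, -0.5535]] [0.4731, -0.069, 1.6789]
handle [([0.4841, -0.4148, 0.016], 0.68), ([0.3625, -0.2901, 0.0126], 0.62), ([0.2882, -0.4923, 0.0098], 0.5)]
handle_nose [([0.4727, -0.3409, 0.0104], 0.71), ([0.2835, -0.4255, 0.0124], 0.65), ([0.3587, -0.2209, 0.0118], 0.55), ([0.6039, -0.1972, 0.0155], 0.52)]
handle_butt [([0.297, -0.5624, 0.0122], 0.71), ([0.3648, -0.3549, 0.0114], 0.69), ([0.5001, -0.2871, 0.0156], 0.59), ([0.4872, -0.4778, 0.0146], 0.55), ([0.7423, 0.0178, 0.0002], 0.51)]
jig [([0.5039, 0.203, -0.0066], 0.98), ([0.5086, 0.297, 0.037], 0.34)]
v_mouth [([0.5031, 0.0988, 0.0373], 0.78)]
roller_line [([0.5033, 0.2403, 0.0426], 0.56)]
stop_face [([0.5083, 0.294, 0.0407], 0.71), ([0.5054, 0.1, 0.0399], 0.3)]
offcut [([0.6283, -0.0817, 0.0109], 0.73)]
mallet [([0.6672, -0.4069, 0.0011], 0.75)]
chisel [([0.4752, 0.4774, 0.0166], 0.79)]
glue [([0.7104, 0.1757, -0.0015], 0.56)]
slotblock [([0.73
[... 1712 characters left out ...]
.19503899e-04,
        6.76902280e+01, -1.02256086e+01]), 'qvel': array([-0.13610271,  0.01181627,  0.02064869, -0.03322281, -0.01807337,
       -0.08727499]), 'tau': array([-8.10027122e-04, -4.40004444e+01, -1.76982254e+01,  6.33914466e-02,
        5.04041312e-02, -9.43251706e-06]), 'position': array([0.19290175, 0.59447274, 0.24455759]), 'tcp_rot': array([[-9.51150210e-01,  3.08728487e-01, -1.58307390e-06],
       [ 3.08728487e-01,  9.51150210e-01,  4.54693898e-06],
       [ 2.90951067e-06,  3.83608195e-06, -1.00000000e+00]]), 'force': array([-0.33357243,  0.52850562,  0.62740438]), 'moment': array([-0.01469725,  0.03390971,  0.02367539]), 'grasp_force': 0.0, 'opening': 0.9973017804347888}
```

View pics/top0.png

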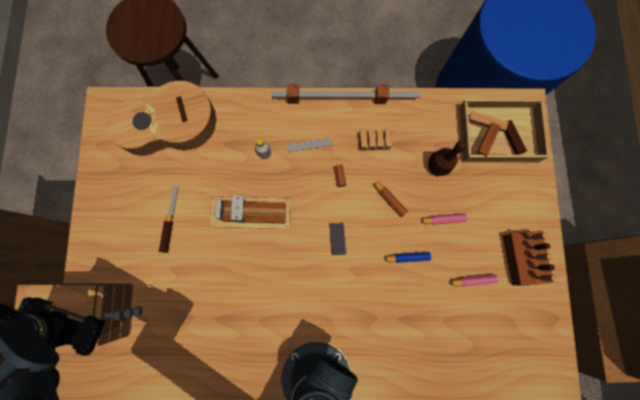

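View pics/side0.png

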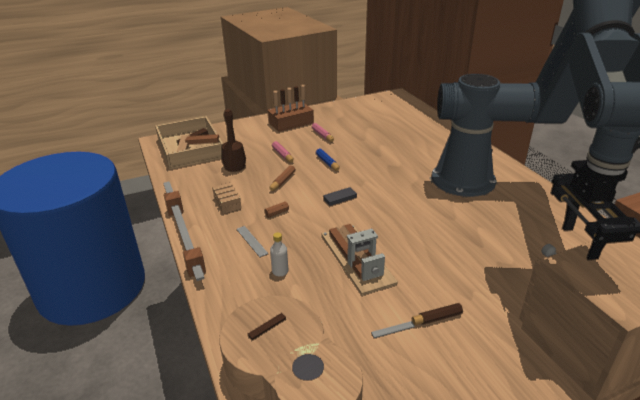

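The top view shows four candidates of the handle's shape: the brown bar with the brass end at (390,198), blue at (408,257), pink at (443,218) and pink at (473,280). Only the brown one is bare wood with a ferrule, with its nose at (377,184). The jig is at (250,211), with its stop at the left end (220,209). I'll confirm both in one enlarged crop.

```bash
cat > h.py <<'E'
from rig import *
import numpy as np, cv2
def P(d): return d["camera_matrix"]@np.hstack([d["R"],np.reshape(d["t"],(3,1))])
def proj(d,X):
    p=P(d)@np.append(X,1); return p[:2]/p[2]
def onplane(d,uv,z):
    r=np.linalg.solve(d["camera_matrix"]@d["R"],np.array([uv[0],uv[1],1.])); c=-d["R"].T@np.ravel(d["t"])
    return c+r*(z-c[2])/r[2]
def tri(a,ua,b,ub):
    X=cv2.triangulatePoints(P(a),P(b),np.float64(ua).reshape(2,1),np.float64(ub).reshape(2,1)).ravel(); return X[:3]/X[3]
E
python3 - <<'E'
from h import *
a=capture("top");b=capture("side")
m={}
for c,d in(("top",a),("side",b)):
    for n in("handle","jig","stop"):
        for r in trace(c,n):
            k=r["pixels"].astype(np.uint8); ys,xs=np.nonzero(k)
            print(c,n,round(r["conf"],2),k.sum(),xs.mean().round(1),ys.mean().round(1),cv2.minAreaRect(np.c_[xs,ys].astype(np.float32)))
f=lambda d,x,y,w,h,s:cv2.resize(d["color"][y:y+h,x:x+w,::-1],None,fx=s,fy=s,interpolation=cv2.INTER_CUBIC)
im=np.vstack([np.hstack([f(a,200,185,100,50,4),f(a,350,170,100,50,4)]),np.hstack([f(b,310,215,100,85,4)[:340],f(b,250,150,100,85,4)])])
cv2.imwrite("pics/crop1.png",im)
E
```

```text
top handle 0.9 381 475.2 280.3 ((474.483642578125, 280.3197021484375), (9.23464584350586, 45.26787185668945), 84.80557250976562)
top handle 0.87 382 409.2 257.0 ((408.43365478515625, 257.0044250488281), (8.980066299438477, 45.03336715698242), 86.18592071533203)
top handle 0.71 335 446.1 218.3 ((444.56439208984375, 218.64356994628906), (8.95533561706543, 43.18461227416992), 84.2894058227539)
top handle 0.64 339 390.9 199.0 ((390.083984375, 198.39414978027344), (43.175086975097656, 8.596809387207031), 46.54815673828125)
top handle 0.56 220 262.8 148.3 ((262.7413635253906, 148.10345458984375), (19.683704376220703, 13.184369087219238), 68.19859313964844)
top jig 0.76 2272 252.6 212.9 ((249.5, 212.0), (32.0, 81.0), 90.0)
top jig 0.67 210 339.8 175.1 ((339.5, 175.5), (21.0, 11.0), 90.0)
top stop 0.7 147 219.1 208.7 ((219.0, 209.0), (20.0, 8.0), 90.0)
side handle 0.76 232 282.7 177.3 ((282.0000305175781, 178.00001525878906), (8.485280990600586, 31.11269760131836), 45.0)
side handle 0.7 193 282.4 151.8 ((282.5000305175781, 152.00001525878906), (26.16295051574707, 7.77817440032959), 45.0)
side handle 0.68 204 322.1 132.1 ((322.4646911621094, 132.39590454101562), (27.193099975585938, 8.231095314025879), 37.5685920715332)
side handle 0.62 237 326.8 159.0 ((327.5, 159.50001525878906), (29.698484420776367, 8.485280990600586), 45.0)
side jig 0.63 2395 356.8 256.1 ((362.84613037109375, 256.76922607421875), (83.75973510742188, 46.594818115234375), 56.3099365234375)
side stop 0.67 518 372.3 266.8 ((372.5, 267.0), (26.0, 23.0), 90.0)
side stop 0.66 244 281.5 178.5 ((281.5000305175781, 178.50001525878906), (8.485280990600586, 31.11269760131836), 45.0)
```

View pics/crop1.png

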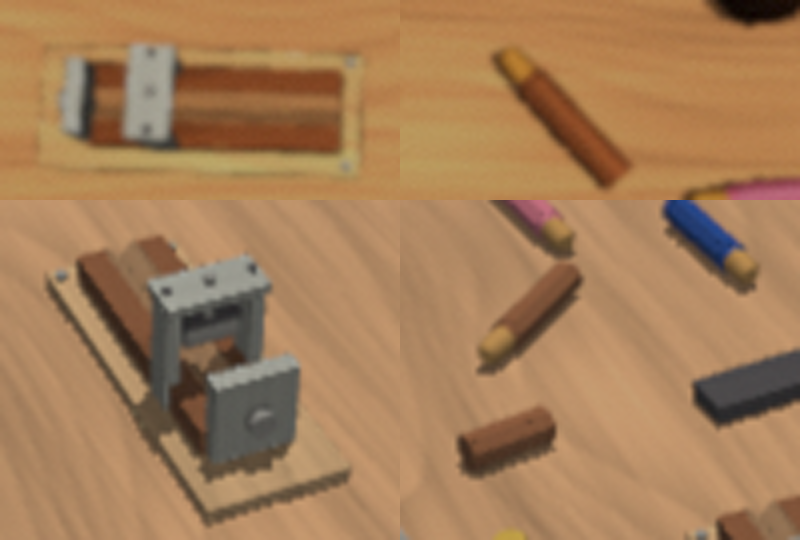

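The crop confirms it. The brown octagonal bar with the brass ferrule is the handle, with its nose at about (376,183) and butt at about (404,214) in the top view. The jig's open end faces right in the top view. Next I'll fit the poses from both views.

```bash
python3 - <<'E'
from h import *
from scipy.optimize import least_squares
a=capture("top");b=capture("side")
T=lambda x,y:np.array([200+x/4,185+y/4])-.4
S=lambda x,y:np.array([310+x/4,215+(y-200)/4])-.4
# jig corners (jig coords; None-> base x ends unknown e0,e1)
obs=[(a,T(341,69),(-.105,.033,.032)),(a,T(341,152),(-.105,-.033,.032)),
 (a,T(45,46),("e1",.05,.012)),(a,T(38,164),("e1",-.05,.012)),(a,T(361,52),("e0",.05,.012)),(a,T(357,175),("e0",-.05,.012)),
 (b,S(210,522),("e1",.05,0)),(b,S(350,468),("e1",-.05,.012)),(b,S(47,275),("e0",.05,.012)),(b,S(79,258),(-.105,.033,.032)),(b,S(160,237),(-.105,-.033,.032)),
 (a,T(128,45),(.052,.035,.098)),(a,T(175,45),(.018,.035,.098)),(a,T(123,138),(.052,-.035,.098)),(a,T(170,141),(.018,-.035,.098)),
 (b,S(153,285),(.018,.035,.098)),(b,S(165,298),(.052,.035,.098)),(b,S(270,285),(.052,-.035,.098))]
# correct left/right sign: jig x = world +y, z up -> jig y = world -x
st=[(b,S(208,379),("s",.029,.074)),(b,S(298,357),("s",-.029,.074)),(b,S(207,459),("s",.029,.012)),(a,T(68,57),("s",-.029,.074))][:3]
def X(p,q):
    q=[{"e0":p[3],"e1":p[4],"s":p[5]+.014}.get(v,v) for v in q]
    c,s=np.cos(p[2]),np.sin(p[2]); return np.array([p[0]+c*q[0]-s*q[1],p[1]+s*q[0]+c*q[1],q[2]])
for sg in(1,-1):
    O=[]
    for d,u,q in obs+st:
        q=list(q)
        if d is a: q[1]*=-sg   # top image: upper = world +x = jig -y
        else: q[1]*=-sg        # side image left = world +x
        O.append((d,u,q))
    f=lambda p:np.concatenate([proj(d,X(p,q))-u for d,u,q in O])
    r=least_squares(f,[.505,.203,1.55,-.13,.13,.09],loss="soft_l1")
    print(sg,r.cost,r.x.round(4)); 
    if sg==1: print(f(r.x).reshape(-1,2).round(1).tolist()); p=r.x
print("mouth",X(p,(-.105,0,.042)),"stop",X(p,(p[5],0,.042)))
H=lambda x,y:np.array([350+(x-400)/4,170+y/4])-.4
G=lambda x,y:np.array([250+(x-400)/4,150+(y-200)/4])-.4
n=tri(a,H(504,52),b,G(490,350)); bt=tri(a,H(617,175),b,G(573,277))
print("tri nose",n,"butt",bt)
n=onplane(a,H(504,52),.014);bt=onplane(a,H(617,175),.014);print(n,bt,np.linalg.norm(n-bt),np.degrees(np.arctan2(*(n-bt)[1::-1])))
# mask axis: full-colour line fit in top view
for c,d in(("top",a),("side",b)):
  for r in trace(c,"handle"):
    ys,xs=np.nonzero(r["pixels"]); ok=[(380<xs.mean()<400)&(ys.mean()<205),(abs(ys.mean()-177)<5)][c=="side"]
    if ok:
        l=cv2.fitLine(np.c_[xs,ys].astype(np.float32),cv2.DIST_L2,0,.01,.01).ravel()
        A,B=[onplane(d,l[2:]+k*l[:2],.018) for k in(-10,10)]
        print(c,"centre",(A+B)/2,"yaw",np.degrees(np.arctan2(*(B-A)[1::-1])))
E
```

```text
1 7.843489120114719 [ 0.5054  0.2047  1.5472 -0.1183  0.1387  0.0817]
[[0.3, 0.0], [-0.5, -0.3], [0.4, -0.2], [-0.2, 0.8], [0.1, 0.4], [-0.1, 0.1], [-0.8, 0.8], [0.5, -0.5], [-0.2, 0.1], [-0.9, -0.2], [0.3, -0.6], [0.4, 0.1], [-0.2, 0.4], [0.1, -0.3], [-0.3, -0.7], [-1.2, -0.9], [1.6, 3.5], [0.4, -0.2], [0.5, 0.6], [-0.9, 0.0], [0.1, -0.4]]
-1 521.7147564305061 [ 0.5645  0.2055  1.606  -0.1182  0.1401  0.0776]
mouth [0.50291522 0.099698   0.042     ] stop [0.50732271 0.28630807 0.042     ]
tri nose [ 0.60191864 -0.1943136   0.02094341] butt [ 0.49860287 -0.28214266  0.01725016]
[ 0.60452828 -0.19595637  0.014     ] [ 0.50251277 -0.28478153  0.014     ] 0.13526668322104063 41.046171323840404
top centre [ 0.54773909 -0.24455567  0.018     ] yaw -138.88247140287044
side centre [ 0.54977854 -0.24043726  0.018     ] yaw -140.1531526340933
```

```bash
python3 -m jog '0 0 0 0 0 0.176 87; 0 0 0 0 0 0.176 87; 0 0 0 0 0 0.176 87; 0 0 0 0 0 0.176 87; 0 0 0 0 0 0.176 87; 0 0 0 0 0 0.176 87; 0 0 0 0 0 0.176 87; 0 0 0 0 0 0.176 87; 0 0 0 0 0 0.175 87; 0 0 0 0 0 0.175 87; 0 0 0 0 0 0.175 87; 0 0 0 0 0 0.175 87' | tail -8
python3 -m jog '-3 55 0 0 0 0 87; -3 55 0 0 0 0 87; -3 55 0 0 0 0 87; -3 55 0 0 0 0 87; -3 55 0 0 0 0 87; -3 55 0 0 0 0 87; -3 55 0 0 0 0 87; -3 55 0 0 0 0 87; -4 59 0 0 0 0 87' | tail -8
```

```text
time_s: 3.6
position: [0.1929, 0.5945, 0.2445]
tcp_rot: [[0.756, 0.655, -0.0], [0.655, -0.756, 0.0], [0.0, -0.0, -1.0]]
force: [0.9, -0.8, -0.0]
opening: 1.001
grasp_force: 0.0
time_s: 4.72
position: [0.5019, 0.1994, 0.2448]
tcp_rot: [[0.752, 0.659, 0.001], [0.659, -0.752, 0.0], [0.001, 0.0, -1.0]]
force: [0.2, 1.3, -0.8]
opening: 1.004
grasp_force: 0.0
```

```bash
python3 -m jog '-33.4 40.4 0 0 0 0 87; -33.4 40.4 0 0 0 0 87; -33.4 40.4 0 0 0 0 87; -33.4 40.4 0 0 0 0 87; -33.4 40.4 0 0 0 0 87; -33.4 40.4 0 0 0 0 87; -33.4 40.4 0 0 0 0 87; -33.4 40.4 0 0 0 0 87; -33.4 40.3 0 0 0 0 87; 0 0 0 0 0 0 87' | tail -8
python3 -m jog '0 0 50 0 0 0 87; 0 0 50 0 0 0 87; 0 0 40 0 0 0 87; 0 0 20 0 0 0 87; 0 0 0 0 0 0 87' | tail -8
python3 - <<'E'
from h import *
d=capture("side"); cv2.imwrite("pics/s2.png",cv2.resize(d["color"][120:240,210:370,::-1],None,fx=5,fy=5,interpolation=cv2.INTER_CUBIC))
E
```

```text
time_s: 5.98
position: [0.5148, -0.2751, 0.2446]
tcp_rot: [[0.755, 0.656, 0.002], [0.656, -0.755, -0.002], [-0.0, 0.003, -1.0]]
force: [0.4, 0.3, -0.2]
opening: 1.0
grasp_force: 0.0
time_s: 6.6
position: [0.5133, -0.2688, 0.083]
tcp_rot: [[0.751, 0.66, -0.004], [0.66, -0.751, 0.003], [-0.001, -0.005, -1.0]]
force: [-0.0, 0.7, 0.4]
opening: 1.001
grasp_force: 0.0
```

View pics/s2.png

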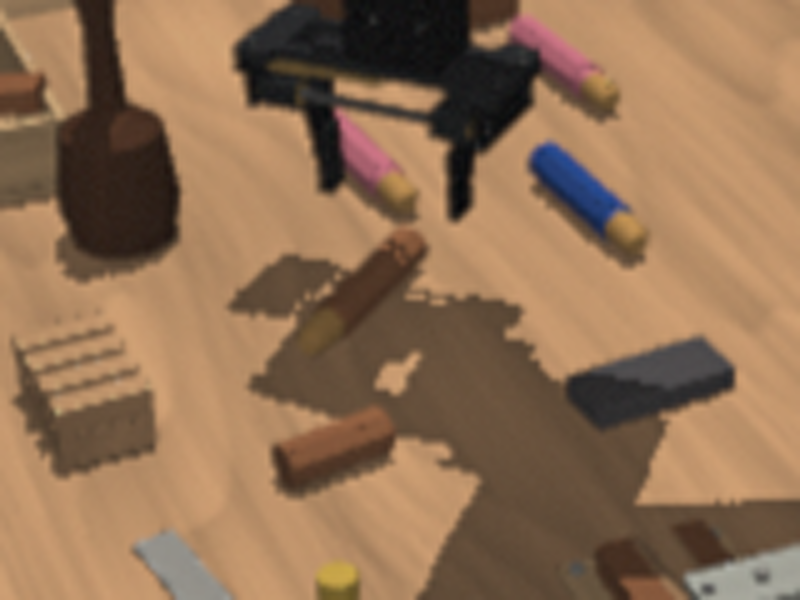

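The fingers, with tips at (330,185) and (457,215) in the crop, straddle the butt half of the handle at (385,260). I'll go down and grip.

```bash
python3 -m jog '0 0 30 0 0 0 87; 0 0 19 0 0 0 87; 0 0 5 0 0 0 87; 0 0 0 0 0 0 87' | tail -8
python3 -m jog '0 0 0 0 0 0 20; 0 0 0 0 0 0 20; 0 0 0 0 0 0 20; 0 0 0 0 0 0 20; 0 0 0 0 0 0 20; 0 0 0 0 0 0 20; 0 0 0 0 0 0 20; 0 0 0 0 0 0 20' | tail -8
```

```text
time_s: 7.15
position: [0.5146, -0.2708, 0.0308]
tcp_rot: [[0.752, 0.659, 0.0], [0.659, -0.752, -0.0], [0.0, 0.0, -1.0]]
force: [0.2, -0.6, 0.8]
opening: 0.999
grasp_force: 0.0
time_s: 8.15
position: [0.5145, -0.2708, 0.0305]
tcp_rot: [[0.752, 0.659, 0.0], [0.659, -0.752, -0.0], [0.0, 0.0, -1.0]]
force: [0.1, 0.4, -0.0]
opening: 0.318
grasp_force: 29.8
```

```bash
python3 -m jog '0 0 -15 0 0 0 20; 0 0 -35 0 0 0 20; 0 0 -40 0 0 0 20; 0 0 -20 0 0 0 20; 0 0 0 0 0 0 20' | tail -8
python3 -m jog '14.4 -17 0 0 0 0 20; 28 -34.2 0 0 0 0 20; 28 -34.2 0 0 0 0 20; 28 -34.2 0 0 0 0 20; 28 -34.2 0 0 0 0 20; 28 -34.2 0 0 0 0 20; 28 -34.2 0 0 0 0 20; 28 -34.2 0 0 0 0 20; 13 -16.6 0 0 0 0 20; 0 0 0 0 0 0 20' | tail -8
python3 -m jog '0 0 0 0 0 -0.138 20; 0 0 0 0 0 -0.138 20; 0 0 0 0 0 -0.138 20; 0 0 0 0 0 -0.138 20; 0 0 0 0 0 -0.138 20; 0 0 0 0 0 -0.138 20; 0 0 0 0 0 0 20; 0 0 0 0 0 0 20' | tail -8
python3 - <<'E'
from h import *
a=capture("top");b=capture("side")
for c in("top","side"):
  for n in ("handle_nose","handle_butt"):
    print(c,n,[(np.round(r["at"],4).tolist(),round(r["conf"],2)) for r in place_of(c,n) if r["at"][1]>-.1])
f=lambda d,x,y:cv2.resize(d["color"][y:y+120,x:x+160,::-1],None,fx=2.5*2,fy=2.5*2,interpolation=cv2.INTER_CUBIC)
cv2.imwrite("pics/s3.png",cv2.resize(np.vstack([f(a,200,150)[:480],f(b,280,180)]),None,fx=.54,fy=.54))
E
```

```text
time_s: 8.78
position: [0.5153, -0.2714, 0.143]
tcp_rot: [[0.752, 0.659, 0.004], [0.659, -0.752, -0.003], [0.001, 0.005, -1.0]]
force: [-0.2, 0.2, -1.2]
opening: 0.316
grasp_force: 29.9
time_s: 10.02
position: [0.4998, 0.0844, 0.1393]
tcp_rot: [[0.749, 0.662, -0.004], [0.662, -0.749, 0.001], [-0.003, -0.003, -1.0]]
force: [-0.0, 1.0, -1.3]
opening: 0.318
grasp_force: 29.9
time_s: 11.02
position: [0.5019, 0.0816, 0.1401]
tcp_rot: [[0.026, 1.0, -0.001], [1.0, -0.026, 0.0], [-0.0, -0.001, -1.0]]
force: [-0.6, -0.2, -2.5]
opening: 0.319
grasp_force: 29.9
top handle_nose []
top handle_butt []
side handle_nose [([0.5041, 0.1968, 0.1242], 0.58)]
side handle_butt [([0.5006, 0.0605, 0.1236], 0.67)]
```

View pics/s3.png

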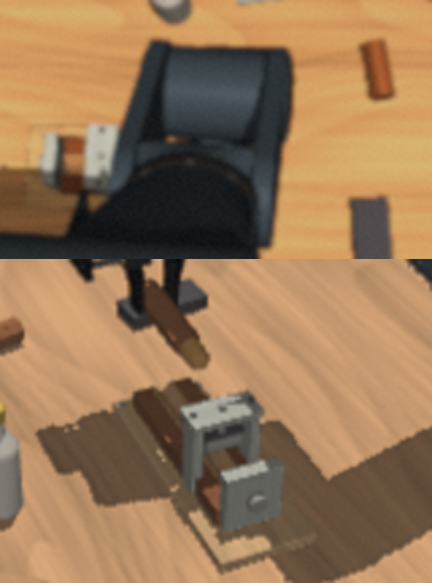

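The crop shows the handle held level with its nose just before the bridge, in line with the groove. Lowering it.

```bash
python3 -m jog '0 0 25 0 0 0 20; 0 0 30 0 0 0 20; 0 0 17 0 0 0 20; 0 0 5 0 0 0 20; 0 0 0 0 0 0 20; 0 0 0 0 0 0 20' | tail -8
python3 -m jog '0 0 1.5 0 0 0 20; 0 0 0 0 0 0 20' | tail -8
python3 -m jog '0 0 1.5 0 0 0 20; 0 0 0 0 0 0 20' | tail -8
```

```text
time_s: 12.08
position: [0.503, 0.0819, 0.0642]
tcp_rot: [[0.023, 1.0, 0.002], [1.0, -0.023, -0.0], [-0.0, 0.002, -1.0]]
force: [0.0, 0.2, -0.3]
opening: 0.316
grasp_force: 29.9
time_s: 12.32
position: [0.5026, 0.0819, 0.0624]
tcp_rot: [[0.023, 1.0, 0.001], [1.0, -0.023, -0.0], [-0.0, 0.001, -1.0]]
force: [-0.4, -0.3, -1.1]
opening: 0.316
grasp_force: 29.9
time_s: 12.58
position: [0.5023, 0.0818, 0.0605]
tcp_rot: [[0.023, 1.0, -0.0], [1.0, -0.023, -0.0], [-0.0, -0.0, -1.0]]
force: [0.6, -0.1, -1.7]
opening: 0.314
grasp_force: 29.9
```

```bash
python3 -m jog '0 0 1.2 0 0 0 20; 0 0 0 0 0 0 20' | tail -8
python3 -m jog '0 0 1 0 0 0 20; 0 0 0 0 0 0 20' | tail -8
```

```text
time_s: 12.82
position: [0.5021, 0.0819, 0.0593]
tcp_rot: [[0.023, 1.0, -0.001], [1.0, -0.023, 0.0], [0.0, -0.001, -1.0]]
force: [-0.5, 0.6, -0.4]
opening: 0.319
grasp_force: 29.8
time_s: 13.08
position: [0.5018, 0.0819, 0.0586]
tcp_rot: [[0.023, 1.0, -0.001], [1.0, -0.023, 0.0], [0.0, -0.001, -1.0]]
force: [-2.0, 0.5, 4.8]
opening: 0.32
grasp_force: 29.9
```

Contact is felt at 4.8 N upward. I'll release so the handle seats itself.

```bash
python3 -m jog '0 0 0 0 0 0 30; 0 0 0 0 0 0 36; 0 0 0 0 0 0 44; 0 0 0 0 0 0 44; 0 0 0 0 0 0 44' | tail -8
python3 -m jog '0 0 -40 0 0 0 44; 0 0 -40 0 0 0 44; 0 0 0 0 0 0 44' | tail -8
python3 - <<'E'
from h import *
b=capture("side")
for n in ("handle_nose","handle_butt","handle"):
    print(n,[(np.round(r["at"],4).tolist(),round(r["conf"],2)) for r in place_of("side",n) if r["at"][1]>-.1])
cv2.imwrite("pics/s4.png",cv2.resize(b["color"][180:300,280:440,::-1],None,fx=5,fy=5,interpolation=cv2.INTER_CUBIC))
E
```

```text
time_s: 13.7
position: [0.5025, 0.0818, 0.0583]
tcp_rot: [[0.023, 1.0, 0.0], [1.0, -0.023, 0.0], [0.0, 0.0, -1.0]]
force: [-0.2, -0.3, -0.0]
opening: 0.499
grasp_force: 0.0
time_s: 14.08
position: [0.5045, 0.0818, 0.141]
tcp_rot: [[0.023, 1.0, 0.007], [1.0, -0.023, -0.0], [-0.0, 0.007, -1.0]]
force: [0.2, -0.7, 0.8]
opening: 0.504
grasp_force: 0.0
handle_nose [([0.5049, 0.1989, 0.043], 0.6), ([0.5075, 0.2006, -0.0013], 0.53)]
handle_butt [([0.5045, 0.0592, 0.0406], 0.58)]
handle [([0.5008, 0.1277, 0.0415], 0.58)]
```

View pics/s4.png

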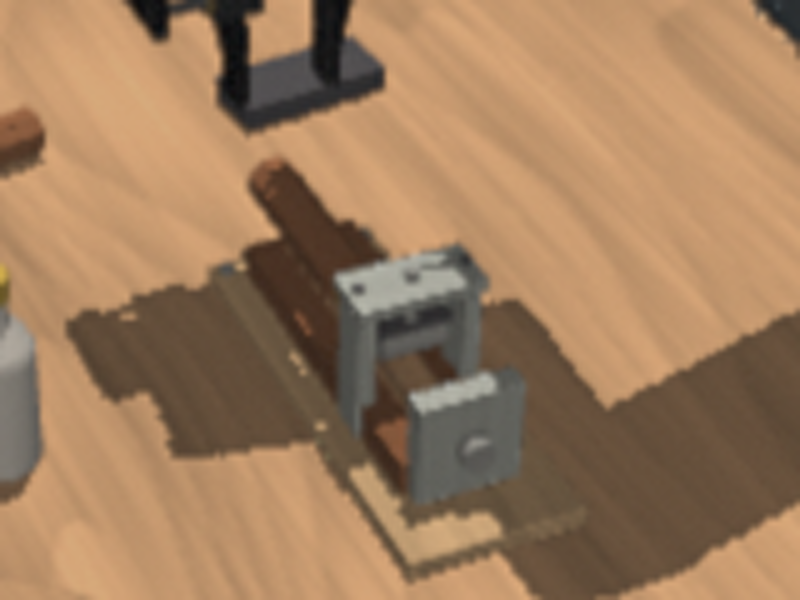

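The handle lies in the V, its butt at (268,175) in the crop and its nose just short of the bridge. Next I'll move behind the butt, close the fingers and push along the groove.

```bash
python3 -m jog '-27 0 0 0 0 0 0; -28 0 0 0 0 0 0; 0 0 0 0 0 0 0; 0 0 0 0 0 0 0; 0 0 40 0 0 0 0; 0 0 33 0 0 0 0; 0 0 8 0 0 0 0; 0 0 0 0 0 0 0; 0 0 0 0 0 0 0' | tail -8
python3 -m jog '6 0 0 0 0 0 0; 4 0 0 0 0 0 0; 3 0 0 0 0 0 0; 3 0 0 0 0 0 0; 0 0 0 0 0 0 0' | tail -8
```

```text
time_s: 15.4
position: [0.5019, 0.027, 0.0583]
tcp_rot: [[0.023, 1.0, 0.002], [1.0, -0.023, -0.0], [-0.0, 0.002, -1.0]]
force: [0.3, -0.9, -0.4]
opening: 0.004
grasp_force: 0.0
time_s: 16.02
position: [0.5015, 0.0431, 0.0574]
tcp_rot: [[0.023, 1.0, -0.0], [1.0, -0.023, 0.0], [0.0, -0.0, -1.0]]
force: [0.0, -0.1, 0.4]
opening: 0.005
grasp_force: 0.0
```

```bash
python3 -m jog '3 0 0 0 0 0 0; 3 0 0 0 0 0 0; 4 0 0 0 0 0 0; 4 0 0 0 0 0 0; 4 0 0 0 0 0 0; 4 0 0 0 0 0 0; 4 0 0 0 0 0 0' | tail -8
python3 -m jog '4 0 0 0 0 0 0; 4 0 0 0 0 0 0; 4 0 0 0 0 0 0; 4 0 0 0 0 0 0; 4 0 0 0 0 0 0; 4 0 0 0 0 0 0; 4 0 0 0 0 0 0' | tail -8
python3 - <<'E'
from h import *
b=capture("side")
for n in ("handle_nose","handle_butt","stop_face"):
    print(n,[(np.round(r["at"],4).tolist(),round(r["conf"],2)) for r in place_of("side",n) if r["at"][1]>-.1])
cv2.imwrite("pics/s5.png",cv2.resize(b["color"][190:310,290:450,::-1],None,fx=5,fy=5,interpolation=cv2.INTER_CUBIC))
E
```

```text
time_s: 16.9
position: [0.5021, 0.0691, 0.0574]
tcp_rot: [[0.023, 1.0, 0.0], [1.0, -0.023, -0.0], [-0.0, 0.0, -1.0]]
force: [0.5, -1.1, -0.4]
opening: 0.003
grasp_force: 0.3
time_s: 17.77
position: [0.5029, 0.0966, 0.0574]
tcp_rot: [[0.023, 1.0, 0.0], [1.0, -0.023, -0.001], [-0.001, 0.0, -1.0]]
force: [-0.4, -4.6, -0.2]
opening: 0.002
grasp_force: 2.2
handle_nose [([0.5039, 0.2488, 0.0422], 0.67)]
handle_butt [([0.5026, 0.1072, 0.0427], 0.62)]
stop_face [([0.5062, 0.2972, 0.0353], 0.81)]
```

View pics/s5.png

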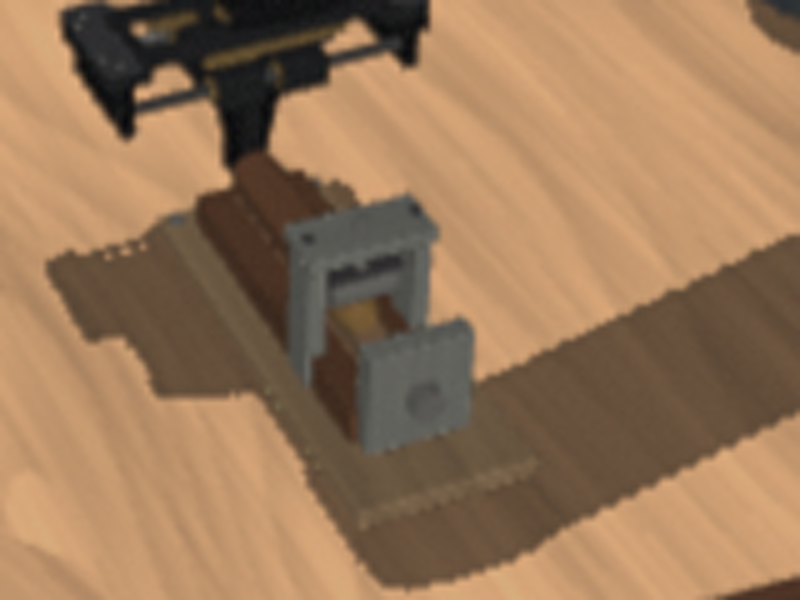

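The handle slides straight and its brass nose at (370,315) is under the roller. 37 to 48 mm remain. I'll slow down near the end.

```bash
python3 -m jog '4 0 0 0 0 0 0; 4 0 0 0 0 0 0; 4 0 0 0 0 0 0; 4 0 0 0 0 0 0; 3 0 0 0 0 0 0; 3 0 0 0 0 0 0; 2 0 0 0 0 0 0; 0 0 0 0 0 0 0' | tail -8
python3 -m jog '1 0 0 0 0 0 0; 1 0 0 0 0 0 0; 1 0 0 0 0 0 0; 1 0 0 0 0 0 0; 0 0 0 0 0 0 0' | tail -8
```

```text
time_s: 18.98
position: [0.5033, 0.1212, 0.0574]
tcp_rot: [[0.023, 1.0, 0.0], [1.0, -0.023, 0.0], [0.0, 0.0, -1.0]]
force: [0.8, -2.8, 0.5]
opening: 0.002
grasp_force: 1.5
time_s: 19.6
position: [0.5034, 0.1247, 0.0573]
tcp_rot: [[0.023, 1.0, 0.0], [1.0, -0.023, -0.0], [-0.0, 0.0, -1.0]]
force: [0.4, -5.3, -0.3]
opening: 0.002
grasp_force: 2.5
```

```bash
for i in 1; do python3 -m jog '1 0 0 0 0 0 0; 1 0 0 0 0 0 0; 1 0 0 0 0 0 0; 1 0 0 0 0 0 0; 0 0 0 0 0 0 0' | tail -8; done
python3 -m jog '1 0 0 0 0 0 0; 1 0 0 0 0 0 0; 1 0 0 0 0 0 0; 0 0 0 0 0 0 0' | tail -8
```

```text
time_s: 20.23
position: [0.5035, 0.1288, 0.0574]
tcp_rot: [[0.023, 1.0, 0.0], [1.0, -0.023, -0.0], [-0.0, 0.0, -1.0]]
force: [1.3, -4.4, -0.1]
opening: 0.006
grasp_force: 2.3
time_s: 20.72
position: [0.5036, 0.1318, 0.0574]
tcp_rot: [[0.023, 1.0, 0.0], [1.0, -0.023, 0.0], [0.0, 0.0, -1.0]]
force: [1.3, -4.6, 0.3]
opening: 0.005
grasp_force: 2.2
```

```bash
python3 -m jog '1 0 0 0 0 0 0; 1 0 0 0 0 0 0; 0 0 0 0 0 0 0' | tail -8|egrep 'time|pos|^force'
python3 -m jog '1 0 0 0 0 0 0; 1 0 0 0 0 0 0; 0 0 0 0 0 0 0' | tail -8|egrep 'time|pos|^force'
python3 -m jog '1 0 0 0 0 0 0; 1 0 0 0 0 0 0; 0 0 0 0 0 0 0' | tail -8|egrep 'time|pos|^force'
```

```text
time_s: 21.1
position: [0.5037, 0.1338, 0.0574]
force: [0.5, -4.3, 0.3]
time_s: 21.48
position: [0.5037, 0.1358, 0.0574]
force: [0.7, -4.7, 0.1]
time_s: 21.85
position: [0.5038, 0.1378, 0.0574]
force: [0.3, -4.5, -0.1]
```

```bash
python3 -m jog '1 0 0 0 0 0 0; 1 0 0 0 0 0 0; 0 0 0 0 0 0 0' | tail -8|egrep 'time|pos|^force'
python3 -m jog '1 0 0 0 0 0 0; 1 0 0 0 0 0 0; 0 0 0 0 0 0 0' | tail -8|egrep 'time|pos|^force'
python3 -m jog '1 0 0 0 0 0 0; 0 0 0 0 0 0 0' | tail -8|egrep 'time|pos|^force'
```

```text
time_s: 22.22
position: [0.5038, 0.1399, 0.0574]
force: [1.7, -4.8, 0.8]
time_s: 22.6
position: [0.5039, 0.1419, 0.0574]
force: [1.7, -4.4, -0.6]
time_s: 22.85
position: [0.5039, 0.1428, 0.0574]
force: [1.3, -4.4, 0.3]
```

```bash
for k in 1; do python3 -m jog '1 0 0 0 0 0 0; 0 0 0 0 0 0 0' | tail -8|egrep 'time|pos|^force'
python3 -m jog '1 0 0 0 0 0 0; 0 0 0 0 0 0 0' | tail -8|egrep 'time|pos|^force'
python3 -m jog '1 0 0 0 0 0 0; 0 0 0 0 0 0 0' | tail -8|egrep 'time|pos|^force'; done
python3 - <<'E'
from h import *
b=capture("side")
for n in ("handle_nose","handle_butt","stop_face"):
    print(n,[(np.round(r["at"],4).tolist(),round(r["conf"],2)) for r in place_of("side",n) if r["at"][1]>-.1])
cv2.imwrite("pics/s6.png",cv2.resize(b["color"][190:310,290:450,::-1],None,fx=5,fy=5,interpolation=cv2.INTER_CUBIC))
E
```

```text
time_s: 23.1
position: [0.5039, 0.1438, 0.0574]
force: [1.7, -5.0, -0.2]
time_s: 23.35
position: [0.5039, 0.1448, 0.0574]
force: [1.7, -4.5, -0.8]
time_s: 23.6
position: [0.504, 0.1456, 0.0574]
force: [1.0, -5.8, -0.1]
handle_nose [([0.5076, 0.2977, 0.0435], 0.48)]
handle_butt [([0.503, 0.1563, 0.0412], 0.69)]
stop_face [([0.5104, 0.2974, 0.0426], 0.98)]
```

View pics/s6.png

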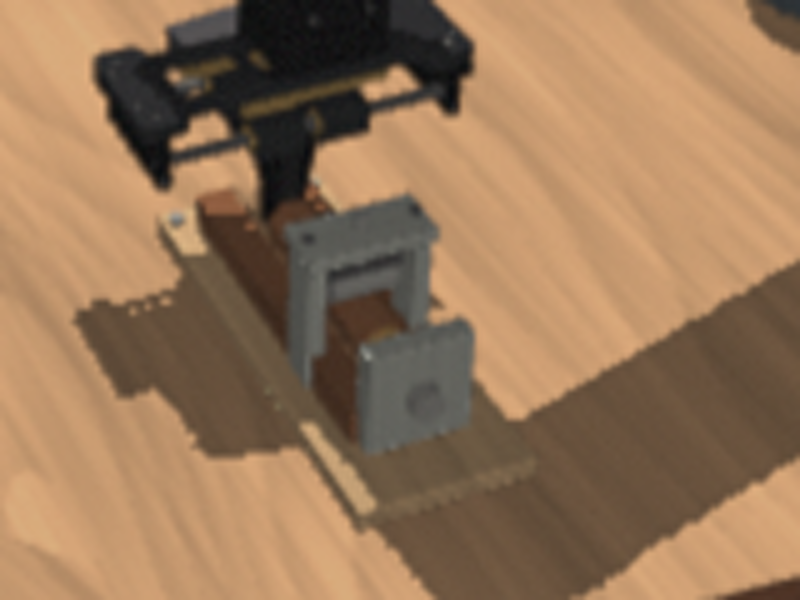

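The nose is now hidden behind the stop plate at (415,380), and the network puts it right at the face. The last reading, 5.8 N with an advance below 1 mm, suggests first contact. I'll press in 1 mm steps.

```bash
python3 -m jog '1 0 0 0 0 0 0; 0 0 0 0 0 0 0' | egrep 'time|pos|^force'
python3 -m jog '1 0 0 0 0 0 0; 0 0 0 0 0 0 0' |egrep 'time|pos|^force'
```

```text
time_s: 24.05
position: [0.504, 0.1457, 0.0574]
force: [1.4, -10.7, 0.8]
time_s: 24.3
position: [0.504, 0.1458, 0.0574]
force: [1.5, -13.5, 0.2]
```

```bash
python3 -m jog '1 0 0 0 0 0 0; 0 0 0 0 0 0 0; 0 0 0 0 0 0 0' | egrep 'time|pos|^force'
python3 -m jog '-2 0 0 0 0 0 0; -3 0 0 0 0 0 0; -5 0 0 0 0 0 0; -10 0 0 0 0 0 0; -20 0 0 0 0 0 0; -20 0 0 0 0 0 0; 0 0 -40 0 0 0 0; 0 0 -40 0 0 0 0; 0 0 0 0 0 0 0' | egrep 'time|pos|^force'
python3 - <<'E'
from h import *
b=capture("side");a=capture("top")
for n in ("handle_nose","handle_butt","stop_face"):
    print(n,[(np.round(r["at"],4).tolist(),round(r["conf"],2)) for r in place_of("side",n) if r["at"][1]>-.1])
cv2.imwrite("pics/s7.png",cv2.resize(b["color"][190:310,290:450,::-1],None,fx=5,fy=5,interpolation=cv2.INTER_CUBIC))
E
```

```text
time_s: 24.68
position: [0.504, 0.1459, 0.0574]
force: [2.3, -17.3, 1.0]
time_s: 25.8
position: [0.5044, 0.0886, 0.1399]
force: [0.6, -0.8, 0.6]
handle_nose [([0.5064, 0.2936, 0.0442], 0.54)]
handle_butt [([0.5044, 0.1549, 0.0408], 0.55), ([0.5085, 0.2925, 0.0127], 0.32)]
stop_face [([0.5078, 0.2969, 0.0455], 0.74), ([0.5076, 0.2934, 0.0137], 0.74), ([0.5115, 0.2962, 0.0416], 0.59)]
```

View pics/s7.png

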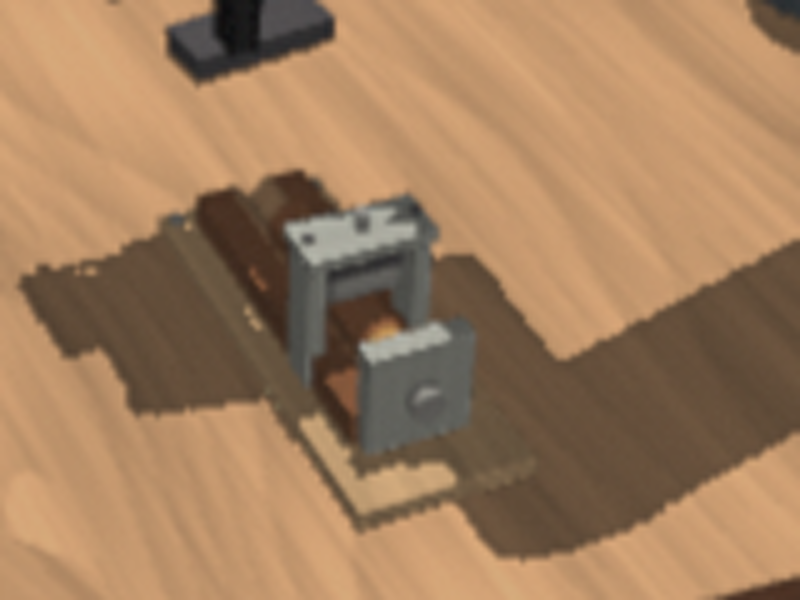

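The handle sits home under the roller, with the ferrule at (385,328) going behind the stop. The arm is clear, so I'll hand in.

```bash
python3 -c "
from rig import *
print(hand_in())"
```

```text
the job is handed in; nothing more can be done
None
```

The handle is in the V-jig under the roller, ferrule against the stop (17 N wrist force in the final push, about 4.5 N of it sliding drag), with the arm clear and nothing else touched; I handed the job in at about 26 s and got no verdict back.

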